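# Fit the belt idler roller and hold its axle bolt for the nut

## Robot

A 6-joint arm with a two-finger parallel gripper is mounted at the origin on the work surface. World frame = base frame: x ahead of the robot, y to its left, z up, the work surface at z = 0. Lengths are in m, angles in rad, forces in N, time in s.
With the tool pointing down it reaches from about 0.4 to 0.925 m from the base axis. Payload 12.5 kg.
Tool frame: the origin (TCP) lies between the finger pads, 19 mm behind the fingertips; this is the grasp point; z points along the fingers, y is the line along which they close (so a half turn about z gives the same grasp; the last joint's range is limited). The gripper opens to 95 mm and grips with 3 to 60 N. Pads are 20 mm wide; open, the fingers measure 119 mm over their backs; the gripper's body (75 mm by 180 mm) begins 59 mm behind the grasp point.
Start: joints at [1.018, 0.491, 1.559, -0, 1.092, -0.106], TCP at [0.27, 0.564, 0.233] pointing down, gripper open.
Joint ranges: [-3.1, 3.1], [-0.84, 2.19], [0.05, 2.79], [-1.13, 4.28], [0.06, 2.93], [-2.69, 2.69]. Speed limits (rad/s): [2.22, 2.22, 2.79, 3.14, 3.14, 3.14].

## Interface

Orientations are given as a unit quaternion [w, x, y, z].
In Python, from plant import arm, cams gives the robot as it stands (arm), with the cameras (cams).
- The arm moves only by the tool jog_arm, called after ">>>" as name(argument=value, ...) on one line, values as JSON. Schema: {"type":"object","properties":{"segments":{"type":"array","items":{"type":"object","properties":{"x":{"type":"number"},"y":{"type":"number"},"z":{"type":"number"},"rx":{"type":"number"},"ry":{"type":"number"},"rz":{"type":"number"}},"additionalProperties":false},"minItems":1,"maxItems":20},"jaw":{"type":"number"},"force":{"type":"number"},"only":{"type":"string"},"quiet":{"type":"boolean"},"lines":{"type":"string"}},"required":["segments"],"additionalProperties":false}. segments is a list of rows, 1 to 20 of them, each an object with the fields x, y, z (the shift in m), rx, ry, rz (a rotation vector in rad); a field left out counts as zero; each row is the pose to reach, as a shift and turn from the pose commanded when the call began, along the tool's axes at that moment; what a row does not reach only later rows make up. A row lasts 1/10 s, in which the tool goes at most 0.05 m and 0.15 rad, less where a joint would pass 70% of its speed; a pose out of reach is approached as far as the arm can. jaw is the finger opening in m, set as the call begins (left out keeps the last). The fingers move at their own pace and stop on an object; force is the grip in N (left out, the last holds). Time passes only in rows, so rows that do not move let the fingers close. The tool returns the time, the measured TCP pose, the force, the opening and the grip force at its end. only (a regular expression) keeps the lines of the reply that match it, lines (a string "A,B") keeps lines A to B, and quiet returns only ok. Input that does not fit is refused with a message, and nothing moves.
- arm.get_state(): the state, without advancing time (a new reading comes with each control period).
- cams.capture(name): name is "scene" or "top" or "wrist"; returns a dict with "color" (480x640x3 uint8, blue, green, red), "depth" (480x640 float32, m along the optical axis (not along the pixel's ray), 0 where there is no reading), "fx", "fy", "cx", "cy" (pixels), "rvec" (rotation vector, rad) and "tvec" (3), from world to camera coordinates, as OpenCV has them. Camera axes: x right, y down, z forward; pixel columns grow to the right and rows downward; lengths in m; the calibration is good to about 2 mm. A picture is of the moment at which its call begins.
- arm.job_done(): hands the job in; it is judged then, once.
The state is a dict: "time_s": time; "joint_pos": joint angles; "joint_velocities": joint speeds; "tau": joint torques, N m; "position": TCP position; "orientation": TCP orientation; "force": force on the tool from outside, world axes, zero at the start; "ft_torque": the same for the moment, N m; "grip_width": finger opening in m; "finger_force": force on a finger pad.
Only numpy, scipy, OpenCV 4.12 (cv2) and the standard library are available. Lean on these libraries where they do the work, as an engineer would, in place of code of your own. Each camera call takes 0.05 s, during which the arm holds its last target. There are 200 camera calls.

## Task

Take the black idler roller out of the parts tray, slide it onto the threaded end of the axle bolt on the drive side of the key-cutting machine until it sits right up against the yellow bracket, and let go of it. Then reach down into the gap behind the bracket, take hold of the bolt's hex head between the fingers and finish while still gripping it firmly, so that the bolt cannot turn while I run the nut on; do not spin the bolt round, do not shove the bracket with the gripper, and leave the other parts and tools where they are.

Things in the scene. Friction and masses are not known exactly. Their poses are not given: they have to be found in the camera images.
- roller: The black idler roller to be fitted: rubber tyre on an aluminium hub, 44 mm outer diameter, 26 mm long, 16 mm through bore, about 70 g. Origin at its centre; its own y axis is the bore axis. It starts standing on edge in one of the tray's three compartments (any of them), its centre 26 mm above the bench, its bore level and within 10 degrees of the tray's y axis.
- tray: Blue parts tray, fixed, 150 (x) by 205 (y) by 34 mm high, floor and walls 4 mm thick. Origin at the centre of its underside, z up. Dividers 29 mm high make three compartments, 63 mm wide in y (centres y = -67, 0, +67 mm), 142 mm long in x. Two ribs 5 mm high, 3 mm thick, run along y on the floor at x = -17.5 and +17.5 mm; the rollers stand between them.
- machine: Grey key-cutting machine, fixed. Origin at the centre of its underside, z up, vices and drawer to -x, drive side to -y. Base 360 (x) by 460 (y), 80 mm high. Drive-side wall, top at 170 mm, outer face at y = -120; outside it the base is a ledge to y = -230. Two pulleys of 31 mm radius at x = +120 and -110 over the ledge. All within 80 mm of the bolt head stays below 180 mm.
- bracket: Yellow idler bracket, fixed on the machine's ledge, axes parallel to the machine's: upright plate 70 mm wide (x), 6 mm thick (y), 90 mm high, top 170 mm above the bench. Origin at the centre of its lower edge. A foot reaches 48 mm to -y at the bottom. Between plate and drive-side wall (its +y side) is a gap 46 mm wide, open above and at both ends, with the bolt head in it.
- bolt_head (a point): Centre of the bolt's hex head in the gap behind the bracket, 142 mm above the bench, 28 mm below the tops of bracket and wall. Axes fixed to the machine: y along the level bolt, from thread to head; z up. Head 19 mm across flats, 10 mm long in y, on a sleeve 16 mm in diameter and 10 mm long; its centre is 15 mm from the plate and 31 mm from the wall.
- axle_bolt: The steel axle bolt. Origin at the centre of its hex head, y along its axis towards the head. It turns about this y against light friction (0.02 N m) but does not move otherwise. Flats of the head face its own +x and -x (and every 60 degrees); at the start these are turned up to 14 degrees from level.
- bolt_end (a point): Tip of the bolt's threaded end, 69 mm from the head's centre towards -y. The thread is 12 mm in diameter and stands 48 mm out of the bracket's outer face (21 mm from the head's centre); its last 8 mm taper to 7 mm. Roller seated against the bracket: its centre is 34 mm from the head's centre towards -y.
- bolt_mark (a point): Red paint stripe on one corner of the head, 11 mm from the axis: shows whether the bolt has been turned.
- nylon_roller: White nylon roller, 40 mm diameter, 22 mm long, on edge in another compartment; not wanted. Origin at its centre.
- bush: Brass bush, 37 mm diameter, 30 mm long, on edge in another compartment; not wanted. Origin at its centre.
- nut: Steel M12 hex nut, 10 mm high, lying on the bench; leave it. Origin at the centre of its underside.
- spanner: Steel spanner, 180 mm long, flat on the bench; leave it. Origin at the middle of its underside, along its x.
- padlock: Brass padlock, 22 x 50 x 75 mm, standing; leave it. Origin at the centre of its underside.
- oil: White oil bottle with red cap, 42 mm diameter, 110 mm high; leave it. Origin at the centre of its underside.
- driver: Screwdriver with red handle, 190 mm long, lying; leave it. Origin at the middle of its underside.

How it is judged:
On the way:
1. the black roller hangs on the bolt's thread, up against the bracket, and has been let go (y of roller in the frame of bolt_head between -0.04 and -0.03 m and distance between roller and bolt_head below 0.041 m and angle between the y axis of roller and the y axis of bolt_head, either way round below 0.2 rad and contact force between each of the arm, the fingers and roller below 0.2 N), for 0.3 s.
At the end, for the whole second after the job is handed in: Roller on the thread, inner face within 6 mm of the bracket, at rest, untouched. Fingers grip the hex head with over 15 N, TCP within 7 mm of its centre sideways, 16 mm in height, 14 mm along the axis. Bolt still, within about 25 degrees of its starting angle (all of step 1 and linear speed of roller below 0.03 m/s and contact force between the fingers and axle_bolt above 15 N and x of the grasp point in the frame of bolt_head between -0.007 and 0.007 m and y of the grasp point in the frame of bolt_head between -0.014 and 0.014 m and z of the grasp point in the frame of bolt_head between -0.015 and 0.016 m and angular speed of axle_bolt below 0.15 rad/s and distance of bolt_mark from where it was at the start of the episode below 0.005 m); the arm keeps its last pose, push and grip.
It fails at once if the gripper or arm shoves the bracket with more than 25 N (contact force between any of the arm, the fingers and bracket above 25 N).
It fails at once if another part in the tray is lifted or shifted by more than 25 mm (distance of any of nylon_roller, bush from where it was at the start of the episode above 0.025 m).
It fails at once if the nut, spanner, padlock, oil bottle or screwdriver is moved by more than 20 mm (distance of any of nut, spanner, padlock, oil, driver from where it was at the start of the episode above 0.02 m).
It also fails if it takes over 48 s, if anything falls off the work surface, if the arm or the gripper's body presses on something with over 40 N, if the wrist force passes 120 N, or if a joint passes its speed limit or range.

## Working session

There is one attempt and no reset: what is moved stays moved. The work goes in short steps, Python scripts to look and compute and a tool call to move; the robot and the scene stay as the last step left them, time stands still between calls to the robot, and variables do not carry over. Pictures are saved under pics/ and viewed, at most 10 in all, crops included, and the job is handed in when it is done.

```bash
ls; mkdir -p pics
```

Create h.py:
```python
import numpy as np, cv2
from plant import arm, cams
from scipy.spatial.transform import Rotation as R
def cap(n):
    c=cams.capture(n); c['R']=cv2.Rodrigues(np.array(c['rvec'],float))[0]; c['t']=np.array(c['tvec'],float).ravel(); return c
def pts(c):
    d=c['depth']; v,u=np.mgrid[:480,:640]
    P=np.stack([(u-c['cx'])/c['fx']*d,(v-c['cy'])/c['fy']*d,d],-1)
    W=(P-c['t'])@c['R']; W[d<=0]=np.nan; return W
def ray(c,u,v,z):
    o=-c['R'].T@c['t']; r=c['R'].T@np.array([(u-c['cx'])/c['fx'],(v-c['cy'])/c['fy'],1]); return o+r*(z-o[2])/r[2]
def proj(c,p):
    q=c['R']@np.array(p)+c['t']; return q[0]/q[2]*c['fx']+c['cx'],q[1]/q[2]*c['fy']+c['cy']
def tool(d):
    s=arm.get_state(); w,x,y,z=s['orientation']; return R.from_quat([x,y,z,w]).inv().apply(d)
```

Run:
```python
from h import *
s=arm.get_state(); print(s)
cs=[]
for n in ['scene','top','wrist']:
    c=cap(n); np.savez('pics/'+n+'0.npz',**c); cv2.imwrite(f'pics/{n}0.png',c['color']); print(n,c['fx'],c['cx'],c['cy'],-c['R'].T@c['t'],c['R'][2])
```

```text
pics
plant.py
{'time_s': 0.0, 'joint_pos': array([ 1.01838527e+00,  4.91561297e-01,  1.55948622e+00, -1.14216221e-06,
        1.09170275e+00, -1.05573523e-01]), 'joint_velocities': array([ 0.00049802,  0.00026599, -0.00129999, -0.00152009,  0.00080007,
        0.00180578]), 'tau': array([-2.33867737e-03, -6.12644362e+01, -2.58169091e+01,  6.91704825e-02,
        4.83324949e-02, -1.28798897e-04]), 'position': array([0.26990975, 0.56344654, 0.232848  ]), 'orientation': array([-1.86527742e-04,  2.21564414e-01,  9.75145566e-01, -5.47930459e-04]), 'force': array([ 0.13148188, -0.34490511,  0.69599432]), 'ft_torque': array([ 0.01510116, -0.0399681 ,  0.00251532]), 'finger_force': 0.0, 'grip_width': 0.095281460764529}
scene 499.17220234971074 322.4884268421583 239.66319182619333 [ 0.92333855 -0.5642301   1.0106145 ] [-0.35622732  0.44348455 -0.82244972]
top 583.4701483400675 315.8080173486833 249.33391588627822 [ 0.43306848 -0.06365762  1.32334627] [ 0.08361164 -0.01836081 -0.99632925]
wrist 417.6898934235541 322.97256022672815 233.16520934597227 [0.19699548 0.59819272 0.38320609] [ 0.26047518 -0.12496293 -0.95735936]
```

View pics/scene0.png

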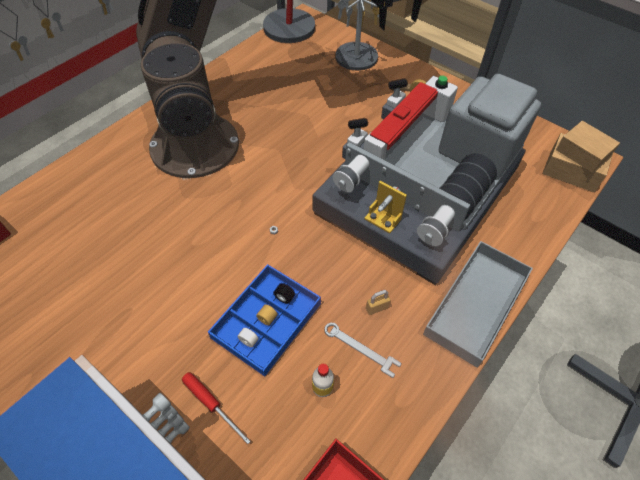

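View pics/top0.png

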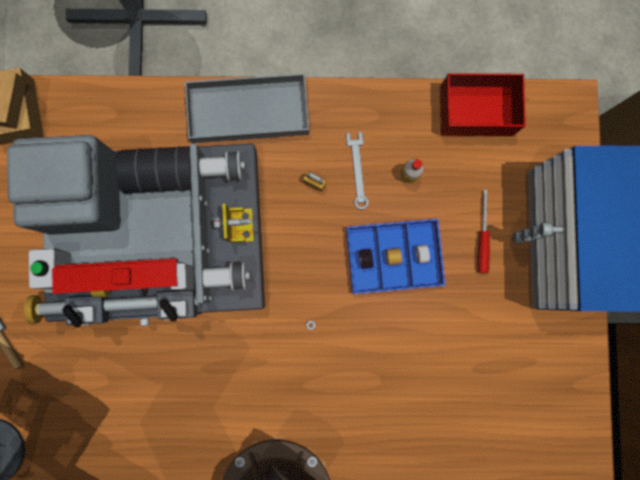

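The scene view shows the black roller at about (285,293), the bush at (267,315) and the nylon roller at (248,337). The bracket and bolt are at about (387,208). In the top view the roller is at (365,258), the bracket plate at (228,222), the bolt pointing right (-y), and the head near (215,224).

Run:
```python
from h import *
C={n:dict(np.load(f'pics/{n}0.npz')) for n in ['scene','top']}
for n,c in C.items():
    W=pts(c); hsv=cv2.cvtColor(c['color'],cv2.COLOR_BGR2HSV)
    blue=cv2.inRange(hsv,(105,130,60),(125,255,255)); 
    k=cv2.connectedComponentsWithStats(blue)
    roi={'scene':(200,260,330,380),'top':(340,210,450,300)}[n]
    m=np.zeros_like(blue); m[roi[1]:roi[3],roi[0]:roi[2]]=blue[roi[1]:roi[3],roi[0]:roi[2]]
    p=W[m>0]; p=p[p[:,2]>.027]; r=cv2.minAreaRect((p[:,:2]*1000).astype(np.float32)); print(n,'tray rim',r,np.nanmedian(p[:,2]))
    dark=cv2.inRange(hsv,(0,0,0),(180,255,70)); m[:]=0; 
    u,v={'scene':(285,293),'top':(365,258)}[n]; m[v-14:v+15,u-14:u+15]=dark[v-14:v+15,u-14:u+15]
    p=W[m>0];p=p[p[:,2]>.034]; print('roller',len(p),p.min(0),p.max(0),np.median(p,0))
    y=cv2.inRange(hsv,(18,140,80),(35,255,255)); m[:]=0; u,v={'scene':(387,208),'top':(235,222)}[n]; m[v-35:v+35,u-30:u+30]=y[v-35:v+35,u-30:u+30]
    p=W[m>0]; p=p[p[:,2]>.12]; print('plate',len(p),np.nanmin(p,0),np.nanmax(p,0)); 
    t=p[p[:,2]>.163]; print('top',len(t),t.mean(0),cv2.minAreaRect((t[:,:2]*1000).astype(np.float32)), np.percentile(p[:,2],98))
    g=W[(W[...,2]>.06)&(W[...,2]<.09)&(W[...,0]>.3)&(W[...,1]>.1)]; print('ledge',cv2.minAreaRect((g[:,:2]*1000).astype(np.float32)))
```

```text
scene tray rim ((529.835693359375, -266.776123046875), (150.81166076660156, 204.53817749023438), 5.213335037231445) 0.031776622460422614
roller 184 [ 0.50734678 -0.21497703  0.03422504] [ 0.54582498 -0.18685297  0.05322966] [ 0.52785903 -0.20257414  0.0442889 ]
plate 404 [0.55423958 0.08863416 0.12004755] [0.62402271 0.10284229 0.17146747]
top 102 [0.58757351 0.09490684 0.16757994] ((588.6138305664062, 96.43885040283203), (69.12508392333984, 9.431282997131348), 4.001967906951904) 0.17047884910999042
ledge ((651.4171142578125, 657.511474609375), (563.3508911132812, 1124.90576171875), 3.1810240745544434)
top tray rim ((527.4835205078125, -263.82843017578125), (146.57431030273438, 203.9686279296875), 5.369192123413086) 0.032899567866823215
roller 196 [ 0.50186118 -0.21172868  0.03492406] [ 0.53996262 -0.18291691  0.05365501] [ 0.52134302 -0.19733824  0.04493703]
plate 160 [0.55194053 0.09247931 0.12336395] [0.62028711 0.10211811 0.17702651]
top 121 [0.58558094 0.09701116 0.17040341] ((586.0761108398438, 97.34965515136719), (68.412109375, 6.734409809112549), 3.6139307022094727) 0.17492281497644974
ledge ((659.5498046875, 351.298583984375), (554.9381103515625, 502.5467529296875), 0.003149793017655611)
```

>>> jog_arm(segments=[{"z": -0.2}, {"z": -0.2}, {"z": -0.2}, {"x": -0.504, "y": -0.318, "z": -0.2, "rz": 1.054}, {"x": -0.504, "y": -0.318, "z": -0.2, "rz": 1.054}, {"x": -0.504, "y": -0.318, "z": -0.2, "rz": 1.054}, {"x": -0.504, "y": -0.318, "z": -0.2, "rz": 1.054}, {"x": -0.504, "y": -0.318, "z": -0.2, "rz": 1.054}, {"x": -0.504, "y": -0.318, "z": -0.2, "rz": 1.054}, {"x": -0.504, "y": -0.318, "z": -0.2, "rz": 1.054}, {"x": -0.504, "y": -0.318, "z": -0.2, "rz": 1.054}, {"x": -0.504, "y": -0.318, "z": -0.2, "rz": 1.054}, {"x": -0.504, "y": -0.318, "z": -0.2, "rz": 1.054}, {"x": -0.504, "y": -0.318, "z": -0.06, "rz": 1.054}, {"x": -0.504, "y": -0.318, "z": -0.06, "rz": 1.054}, {"x": -0.504, "y": -0.318, "z": -0.06, "rz": 1.054}, {"x": -0.504, "y": -0.318, "z": -0.06, "rz": 1.054}, {"x": -0.504, "y": -0.318, "z": -0.06, "rz": 1.054}, {"x": -0.504, "y": -0.318, "z": -0.06, "rz": 1.054}], jaw=0.095)

```text
time_s: 2.05
position: [0.5873, 0.0598, 0.2948]
orientation: [0.0, 0.682, 0.731, 0.001]
force: [-0.4, -0.3, 0.9]
grip_width: 0.0952
finger_force: 0.0
```

Run:
```python
from h import *
c=cap('wrist'); np.savez('pics/w1.npz',**c); cv2.imwrite('pics/w1.png',c['color']); print(-c['R'].T@c['t'],c['R'][2])
```

```text
[0.58206327 0.14054603 0.44513219] [ 0.02239732 -0.28695337 -0.95768269]
```

View pics/w1.png

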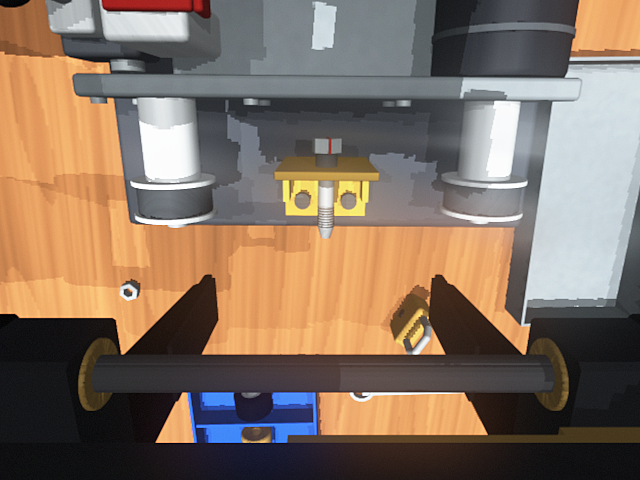

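The wrist view shows the hex head at (328,145), with the red stripe slightly right of centre at (331,145). The plate's top edge spans columns 275–380 near row 168, and the bolt tip is at (325,236). I'll take a second wrist view on the way to the tray.

>>> jog_arm(segments=[{"x": -0.05, "y": -0.02}, {"x": -0.06, "y": -0.03}, {"x": -0.06, "y": -0.03}])

```text
time_s: 2.4
position: [0.5606, -0.0034, 0.2953]
orientation: [0.001, 0.682, 0.731, 0.001]
force: [-0.8, 0.6, -0.3]
grip_width: 0.0952
finger_force: 0.0
```

Run:
```python
from h import *
c=cap('wrist'); np.savez('pics/w2.npz',**c)
a=dict(np.load('pics/w1.npz'))
u,v=proj(c,(.587,.1,.16)); print(u,v,-c['R'].T@c['t'])
u,v=int(u),int(v); y0=max(v-50,0)
A=cv2.resize(a['color'][120:245,265:390],None,fx=3.2,fy=3.2,interpolation=cv2.INTER_NEAREST)
B=cv2.resize(c['color'][y0:y0+125,u-62:u+63],None,fx=3.2,fy=3.2,interpolation=cv2.INTER_NEAREST)
print(u-62,y0); cv2.imwrite('pics/w12.png',np.hstack([A,B]))
```

```text
373.18712095968516 74.16046124949966 [0.55534818 0.07741371 0.44552026]
311 24
```

View pics/w12.png

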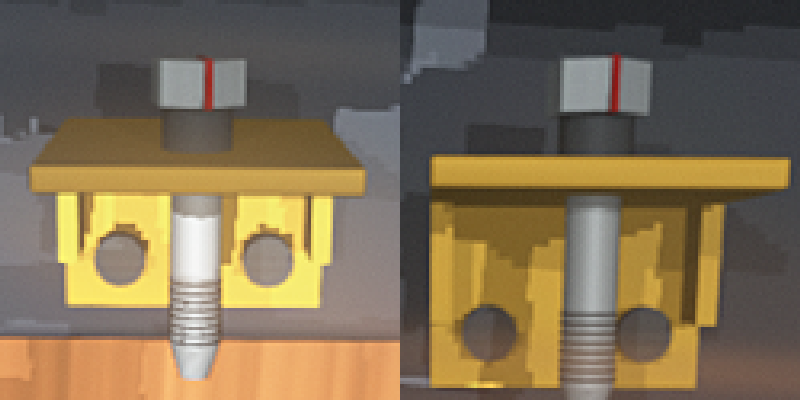

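Run:
```python
from h import *
a,b=[dict(np.load(f'pics/w{i}.npz')) for i in (1,2)]
def tri(pa,pb):
    pa=(265+pa[0]/3.2-.35,120+pa[1]/3.2-.35); pb=(311+(pb[0]-400)/3.2-.35,24+pb[1]/3.2-.35)
    A=[];B=[]
    for c,p in ((a,pa),(b,pb)):
        o=-c['R'].T@c['t']; r=c['R'].T@np.array([(p[0]-c['cx'])/c['fx'],(p[1]-c['cy'])/c['fy'],1]); r/=np.linalg.norm(r)
        M=np.eye(3)-np.outer(r,r); A.append(M);B.append(M@o)
    return np.linalg.lstsq(np.vstack(A),np.hstack(B),rcond=None)[0]
for n,pa,pb in [('pl -y L',(31,192),(431,188)),('pl -y R',(365,192),(790,188)),('pl +y L',(31,168),(431,157)),('pl +y R',(365,168),(790,157)),
 ('mark front',(208,108),(615,112)),('mark back',(206,58),(614,56)),('headL f',(159,108),(560,113)),('headR f',(246,106),(651,113)),('hL back',(160,58),(560,57)),('hR back',(245,58),(651,57)),('thr@ring L',(172,281),(563,312)),('thr@ring R',(219,281),(618,312))]:
    print(n,tri(pa,pb).round(4))
t=ray(a,265+194/3.2-.35,120+380/3.2-.35,.142);print('tip',t)
for n in ('top','scene'):
    c=dict(np.load(f'pics/{n}0.npz')); print(n,proj(c,tri((31,192),(431,188))),proj(c,tri((365,192),(790,188))))
# depth checks
for c in (a,b):
    W=pts(c);hsv=cv2.cvtColor(c['color'],cv2.COLOR_BGR2HSV); y=cv2.inRange(hsv,(15,120,60),(38,255,255))
    p=W[(y>0)&(W[...,2]>.163)&(W[...,1]>.07)]; print(len(p),p.mean(0),cv2.minAreaRect((p[:,:2]*1000).astype(np.float32)))
    red=cv2.inRange(hsv,(0,120,50),(8,255,255))|cv2.inRange(hsv,(172,120,50),(180,255,255)); q=W[(red>0)&(abs(W[...,0]-.587)<.03)&(abs(W[...,1]-.115)<.02)]; print('mark',len(q),np.median(q,0))
# roller in view b
c=b;W=pts(c);m=(W[...,2]>.036)&(W[...,2]<.06)&(abs(W[...,0]-.524)<.035)&(abs(W[...,1]+.2)<.035);print('roller px',m.sum(),W[m].mean(0) if m.any() else 0)
```

```text
pl -y L [0.5536 0.0923 0.1675]
pl -y R [0.6233 0.0972 0.1684]
pl +y L [0.5534 0.0978 0.1696]
pl +y R [0.6222 0.1026 0.1704]
mark front [0.5898 0.1104 0.1514]
mark back [0.5885 0.121  0.1507]
headL f [0.5789 0.1096 0.1495]
headR f [0.5979 0.1111 0.1472]
hL back [0.5782 0.1202 0.148 ]
hR back [0.5967 0.1215 0.1482]
thr@ring L [0.5841 0.07   0.1442]
thr@ring R [0.5953 0.0711 0.1465]
tip [0.59119047 0.04569101 0.142     ]
top (np.float64(226.57476039645485), np.float64(237.29714164180353)) (np.float64(224.55439016368382), np.float64(202.4580582052505))
scene (np.float64(378.562119084189), np.float64(181.79319585503717)) (np.float64(405.699744007181), np.float64(195.7912675112773))
6384 [0.60297281 0.08668518 0.34209493] ((592.2568359375, 89.45361328125), (112.93240356445312, 22.851396560668945), 3.864001750946045)
mark 34 [0.58903135 0.11567238 0.1524944 ]
1179 [0.58704295 0.09697562 0.16891813] ((587.9349365234375, 97.16765594482422), (69.60320281982422, 6.122720718383789), 3.519335985183716)
mark 40 [0.58922492 0.11627417 0.15216856]
roller px 123 [ 0.52313227 -0.18615673  0.03947133]
```

>>> jog_arm(segments=[{"x": -0.05, "y": -0.01, "z": 0.01}, {"x": -0.1, "y": -0.03, "z": 0.03}, {"x": -0.14, "y": -0.05, "z": 0.06}, {"x": -0.18, "y": -0.054, "z": 0.075}, {"x": -0.18, "y": -0.054, "z": 0.075}])

```text
time_s: 2.95
position: [0.5198, -0.1886, 0.2169]
orientation: [-0.001, 0.683, 0.731, -0.0]
force: [1.4, 0.8, 0.5]
grip_width: 0.0952
finger_force: 0.0
```

Run:
```python
from h import *
c=cap('wrist'); np.savez('pics/w3.npz',**c)
```

>>> jog_arm(segments=[{"x": -0.05}, {"x": -0.065}, {"x": -0.065}])

```text
time_s: 3.3
position: [0.5257, -0.2513, 0.2191]
orientation: [0.001, 0.682, 0.731, 0.0]
force: [-0.0, 0.2, 1.1]
grip_width: 0.0949
finger_force: 0.0
```

Run:
```python
from h import *
c=cap('wrist'); np.savez('pics/w4.npz',**c)
O=[]
for i in (3,4):
    c=dict(np.load(f'pics/w{i}.npz'))
    u,v=map(int,proj(c,(.524,-.2,.04))); u0,v0=max(u-62,0),max(v-62,0); print(i,u,v,u0,v0)
    O.append(cv2.resize(c['color'][v0:v0+125,u0:u0+125],(400,400),interpolation=cv2.INTER_NEAREST))
    W=pts(c);m=(W[...,2]>.042)&(W[...,2]<.06)&(abs(W[...,0]-.524)<.03)&(abs(W[...,1]+.2)<.026)
    p=W[m]; print(m.sum(),p.mean(0),p.max(0)); r=cv2.minAreaRect((p[:,:2]*1000).astype(np.float32)); print(r, cv2.boxPoints(r).tolist())
    # rows: ridge of top
    q=p[p[:,2]>p[:,2].max()-.003]; print('ridge',q.mean(0), np.polyfit(q[:,1],q[:,0],1), q[:,1].min(),q[:,1].max())
cv2.imwrite('pics/w34.png',np.hstack(O))
```

```text
3 326 226 264 164
1040 [ 0.52265691 -0.19816955  0.04514653] [ 0.53726355 -0.18427534  0.04838282]
((522.447265625, -198.9232635498047), (29.78233528137207, 26.56220817565918), 8.844134330749512) [[505.69122314453125, -188.08953857421875], [509.77508544921875, -214.3359375], [539.2033081054688, -209.75698852539062], [535.1194458007812, -183.51058959960938]]
ridge [ 0.52245416 -0.19856428  0.04636357] [-0.10402288  0.50179893] -0.21198570936367975 -0.18547134527402317
4 323 147 261 85
1198 [ 0.52262862 -0.19854413  0.04519523] [ 0.53759714 -0.18473485  0.04837579]
((522.3253173828125, -198.87765502929688), (29.49300765991211, 26.02078628540039), 9.795881271362305) [[505.58026123046875, -188.56590270996094], [510.00738525390625, -214.2073211669922], [539.0703735351562, -209.1894073486328], [534.6432495117188, -183.54798889160156]]
ridge [ 0.52270306 -0.1985641   0.04637662] [-0.07785797  0.50724327] -0.21170847251403507 -0.18552289473293795
```

View pics/w34.png

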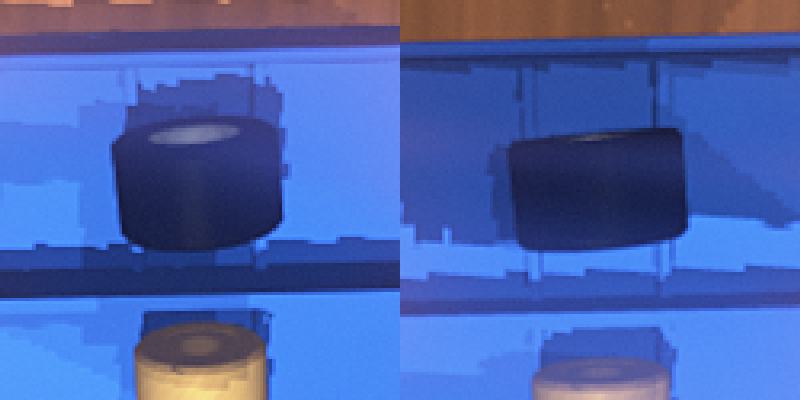

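Both crops show the roller in its compartment, turned clockwise. Its left/right edges run from about (113,150) to (280,235) in the first crop. I measure its centre as (0.5225, -0.1988), axis yaw about 9.3° and top at 0.0475.

>>> jog_arm(segments=[{"x": 0.045, "z": 0.03, "rz": -0.093}, {"x": 0.05, "y": 0.001, "z": 0.07, "rz": -0.093}, {"x": 0.05, "y": 0.001, "z": 0.11, "rz": -0.093}, {"x": 0.05, "y": 0.001, "z": 0.15, "rz": -0.093}, {"x": 0.05, "y": 0.001, "z": 0.175, "rz": -0.093}, {"x": 0.05, "y": 0.001, "z": 0.175, "rz": -0.093}, {"x": 0.05, "y": 0.001, "z": 0.175, "rz": -0.093}], jaw=0.075, force=20)

```text
time_s: 4.05
position: [0.5227, -0.1999, 0.0443]
orientation: [0.0, 0.647, 0.763, 0.0]
force: [0.3, 0.3, 0.8]
grip_width: 0.0748
finger_force: 0.0
```

Run:
```python
from h import *
s=arm.get_state(); p=s['position']; w,x,y,z=s['orientation']; r=R.from_quat([x,y,z,w]).as_matrix(); print(p,r.round(3),tool(np.array([.523,-.2018,.028])-p).round(4))
```

```text
[ 0.52274947 -0.19987531  0.04427621] [[-0.164  0.987  0.   ]
 [ 0.987  0.164  0.   ]
 [ 0.     0.    -1.   ]] [-0.0019 -0.0001  0.0163]
```

>>> jog_arm(segments=[{"x": -0.002, "z": 0.01}, {"x": -0.002, "z": 0.0165}, {"x": -0.002, "z": 0.0165}])

```text
time_s: 4.35
position: [0.5224, -0.203, 0.0268]
orientation: [-0.0, 0.647, 0.762, 0.0]
force: [0.7, -0.2, -0.2]
grip_width: 0.075
finger_force: 0.0
```

>>> jog_arm(segments=[{}, {}, {}, {}, {}, {}], jaw=0.03, force=20)

```text
time_s: 4.95
position: [0.5226, -0.2031, 0.027]
orientation: [0.0, 0.647, 0.762, 0.0]
force: [0.2, 0.3, 2.3]
grip_width: 0.0429
finger_force: 20.0
```

>>> jog_arm(segments=[{"z": -0.03}, {"z": -0.07}, {"z": -0.114}, {"x": 0.04, "y": 0.02, "z": -0.1145, "rz": 0.04}, {"x": 0.08, "y": 0.04, "z": -0.1145, "rz": 0.095}, {"x": 0.12, "y": 0.06, "z": -0.1145, "rz": 0.095}, {"x": 0.16, "y": 0.08, "z": -0.1145, "rz": 0.095}, {"x": 0.19, "y": 0.1, "z": -0.1145, "rz": 0.095}, {"x": 0.2, "y": 0.1064, "z": -0.1145, "rz": 0.095}, {"x": 0.2, "y": 0.1064, "z": -0.1145, "rz": 0.095}, {"x": 0.2, "y": 0.1064, "z": -0.1145, "rz": 0.095}])

```text
time_s: 6.05
position: [0.5946, 0.0108, 0.1412]
orientation: [-0.0, 0.683, 0.731, -0.0]
force: [0.4, -0.4, -0.1]
grip_width: 0.0432
finger_force: 20.0
```

Run:
```python
from h import *
c=cap('wrist'); np.savez('pics/w5.npz',**c); d=cap('scene'); np.savez('pics/s5.npz',**d)
s=arm.get_state();print(s['position'],s['orientation'])
u,v=map(int,proj(d,(.59,.05,.142)))
A=cv2.resize(c['color'][60:360,170:470],(400,400)); B=cv2.resize(d['color'][v-50:v+50,u-50:u+50],(400,400)); print(u,v)
cv2.imwrite('pics/w5.png',np.hstack([A,B]))
```

```text
[0.59462995 0.01022497 0.14137944] [-1.50866160e-04  6.83189880e-01  7.30240742e-01 -1.55141560e-04]
379 208
```

View pics/w5.png

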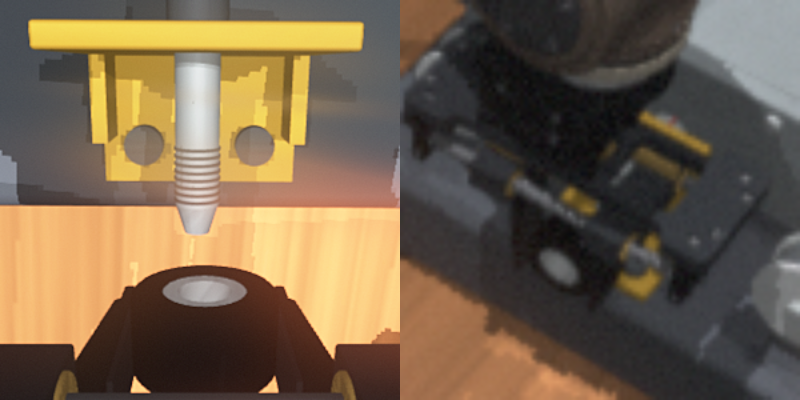

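The wrist view shows the bolt tip at about crop (197,232) and the roller hub ellipse centred at (205,291). The roller is upright, pinched at mid-height, and nearly lined up with the bolt. I'll compute the lateral and vertical offsets.

Run:
```python
from h import *
c=dict(np.load('pics/w5.npz')); img=c['color']; g=img.max(2).astype(int)
W=pts(c); a4=np.radians(4.0); X=np.array([np.cos(a4),np.sin(a4),0]);Y=np.array([-np.sin(a4),np.cos(a4),0]); H=np.array([.5878,.1154,.142])
def loc(p): q=p-H; return np.array([q@X,q@Y,q[2]]).round(4)
# thread edges per row
hsv=cv2.cvtColor(img,cv2.COLOR_BGR2HSV)
m=(hsv[...,1]<60)&(hsv[...,2]>110)
for v in (105,120,150,180,195,215,225,232):
    r=np.where(m[v,285:350])[0]+285; 
    if len(r): e=(r.min()+r.max())/2; print(v,r.min(),r.max(),loc(ray(c,e,v,.142)))
hub=(hsv[...,2]>75)&(hsv[...,1]<120); k=np.zeros_like(hub); k[262:296,285:362]=hub[262:296,285:362]
q=np.argwhere(k); print('hub',q.min(0),q.max(0)); (vv0,uu0),(vv1,uu1)=q.min(0),q.max(0); print(loc(ray(c,(uu0+uu1)/2,(vv0+vv1)/2,.1405)))
# depth of hub ring and of thread top
p=W[k]; p=p[np.isfinite(p[:,2])]; print('hub depth pts',len(p)); print(np.percentile([loc(x) for x in p],[2,50,98],axis=0))
tm=np.zeros_like(m); tm[100:200,300:335]=m[100:200,300:335]; t=np.array([loc(x) for x in W[tm]]); t=t[(abs(t[:,0])<.012)&(abs(t[:,2])<.02)]; top=t[abs(t[:,0]-np.median(t[:,0]))<.0015]; print('thread top',np.median(top,0),len(t),np.percentile(t[:,0],[3,97]))
# roller tyre top
r=W[(W[...,1]<.04)&(abs(W[...,0]-.595)<.021)&(W[...,2]>.14)&(W[...,2]<.175)]; r=np.array([loc(x) for x in r]); print('roller top',len(r),np.percentile(r,[1,50,99],axis=0))
```

```text
105 301 334 [-0.0014 -0.023   0.    ]
120 301 334 [-0.0015 -0.028   0.    ]
150 302 333 [-0.0015 -0.0382  0.    ]
180 302 333 [-0.0016 -0.0488  0.    ]
195 317 318 [-0.0016 -0.0543  0.    ]
215 303 331 [-0.0018 -0.0618  0.    ]
225 307 328 [-0.0017 -0.0656  0.    ]
232 309 326 [-0.0017 -0.0684  0.    ]
hub [262 291] [289 361]
[ 0.0015 -0.0865 -0.0015]
hub depth pts 1203
[[-0.010996 -0.0947   -0.0151  ]
 [ 0.0003   -0.0885   -0.0093  ]
 [ 0.0118   -0.0877    0.0067  ]]
thread top [-0.0013 -0.0364  0.005 ] 2974 [-0.0067  0.0039]
roller top 7849 [[-0.020752 -0.1117   -0.001   ]
 [ 0.       -0.0953    0.015   ]
 [ 0.0205   -0.0872    0.0196  ]]
```

>>> jog_arm(segments=[{"y": -0.0018}, {"x": 0.012, "y": -0.0018}, {"x": 0.02, "y": -0.0018}, {"x": 0.028, "y": -0.0018}, {"x": 0.035, "y": -0.0018}, {"x": 0.04, "y": -0.0018}, {"x": 0.04, "y": -0.0018}])

```text
time_s: 6.85
position: [0.5905, 0.0522, 0.1415]
orientation: [-0.0, 0.682, 0.731, 0.0]
force: [0.4, 0.1, -1.3]
grip_width: 0.043
finger_force: 20.0
```

Run:
```python
from h import *
c=cap('wrist'); np.savez('pics/w6.npz',**c); s=arm.get_state(); print(s['position'],s['force'],s['ft_torque'])
```

```text
[0.5905433  0.05179648 0.14143776] [-0.38684669  0.44139295 -0.20098455] [-0.09336782  0.07842709 -0.01425688]
```

>>> jog_arm(segments=[{"x": 0.006}, {"x": 0.012}, {"x": 0.017}, {"x": 0.021}, {"x": 0.023}, {"x": 0.023}])

```text
time_s: 7.5
position: [0.589, 0.0746, 0.1414]
orientation: [-0.0, 0.683, 0.731, 0.0]
force: [0.1, -0.5, 0.1]
grip_width: 0.0436
finger_force: 20.0
```

>>> jog_arm(segments=[{"x": 0.001}, {"x": 0.002}, {"x": 0.002}])

```text
time_s: 7.8
position: [0.5888, 0.0763, 0.1414]
orientation: [-0.0, 0.683, 0.731, 0.0]
force: [-0.4, -0.5, -0.7]
grip_width: 0.0432
finger_force: 20.0
```

>>> jog_arm(segments=[{"x": 0.001}, {"x": 0.0015}])

```text
time_s: 8.0
position: [0.5888, 0.0771, 0.1415]
orientation: [0.0, 0.683, 0.731, -0.0]
force: [-0.0, -8.3, -0.7]
grip_width: 0.043
finger_force: 20.0
```

>>> jog_arm(segments=[{"x": 0.001}, {"x": 0.001}])

```text
time_s: 8.2
position: [0.5888, 0.0772, 0.1414]
orientation: [0.001, 0.683, 0.731, -0.001]
force: [-0.0, -11.8, -0.9]
grip_width: 0.0432
finger_force: 20.0
```

Run:
```python
from h import *
c=cap('wrist'); np.savez('pics/w6.npz',**c); s=arm.get_state(); print(s['position'],s['force'],s['ft_torque'])
cv2.imwrite('pics/w6.png',c['color'][0:400,120:520])
```

```text
[0.5888016 0.0771382 0.141438 ] [ -0.68186202 -13.06707951  -0.62206144] [-2.15850347  0.09075098 -0.11139102]
```

View pics/w6.png

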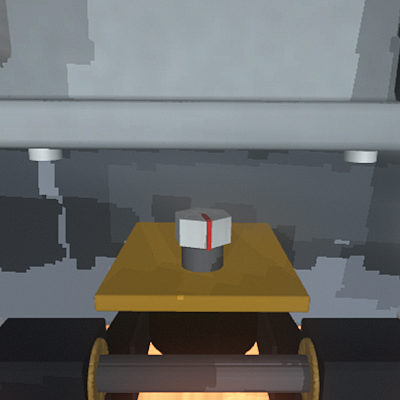

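The view shows the roller up against the plate, with 13 N of contact. The head is at crop (204,228) with the red stripe at (208,230). I'll unload, release and lift.

>>> jog_arm(segments=[{"x": -0.001}, {"x": -0.001}])

```text
time_s: 8.45
position: [0.5888, 0.0771, 0.1415]
orientation: [0.0, 0.683, 0.731, -0.0]
force: [-0.5, -6.5, -0.6]
grip_width: 0.0432
finger_force: 20.0
```

>>> jog_arm(segments=[{}, {}, {}, {}], jaw=0.065)

```text
time_s: 8.85
position: [0.5887, 0.0781, 0.1415]
orientation: [-0.0, 0.683, 0.731, 0.0]
force: [-0.0, -0.7, 0.6]
grip_width: 0.064
finger_force: 0.0
```

>>> jog_arm(segments=[{"z": -0.03}, {"z": -0.07}, {"x": 0.02, "z": -0.1}, {"x": 0.02, "z": -0.1}, {"x": 0.02, "z": -0.1}], jaw=0.05)

```text
time_s: 9.35
position: [0.5872, 0.0981, 0.2416]
orientation: [0.0, 0.682, 0.731, 0.0]
force: [-0.3, -0.1, -0.6]
grip_width: 0.0501
finger_force: 0.0
```

Run:
```python
from h import *
c=cap('wrist'); np.savez('pics/w7.npz',**c); t=cap('top'); np.savez('pics/t7.npz',**t); s=arm.get_state(); print(s['position'],s['orientation'])
cv2.imwrite('pics/w7.png',c['color'][80:480,120:520])
```

```text
[0.58690651 0.09756422 0.24027214] [-6.31221741e-04  6.82635586e-01  7.30758394e-01 -6.53936712e-04]
```

View pics/w7.png

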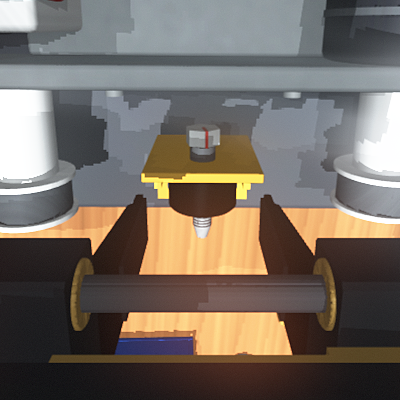

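The roller now hangs on the thread against the bracket at crop (203,195), with the tip protruding at (203,232). The head is at (204,138), midway between the fingertips (columns 147 and 260). I'll measure the roller seating and the head position.

Run:
```python
from h import *
a4=np.radians(3.8); X=np.array([np.cos(a4),np.sin(a4),0]);Y=np.array([-np.sin(a4),np.cos(a4),0])
P=np.array([.5869,.0976,0])
def loc(p): q=p-P; return np.array([q@X,q@Y,q[2]])
for f in ('w7','w6'):
    c=dict(np.load(f'pics/{f}.npz')); W=pts(c); hsv=cv2.cvtColor(c['color'],cv2.COLOR_BGR2HSV)
    L=(W-P)@np.stack([X,Y,[0,0,1]],1)
    near=(abs(L[...,0])<.02)&(abs(L[...,1]-.018)<.02)&(L[...,2]>.13)&(L[...,2]<.16)
    h=near&(hsv[...,1]<70)&(hsv[...,2]>110); p=L[h]; print(f,'head',len(p),np.percentile(p,[2,50,98],axis=0).round(4).tolist())
    red=near&((hsv[...,0]<9)|(hsv[...,0]>171))&(hsv[...,1]>110)&(hsv[...,2]>60); p=L[red]; print('mark',len(p),np.median(p,0).round(4))
    y=(hsv[...,0]>15)&(hsv[...,0]<38)&(hsv[...,1]>110)&(abs(L[...,0])<.05)&(abs(L[...,1])<.012)&(L[...,2]>.16)&(L[...,2]<.18)
    p=L[y]; print('plate',len(p),np.percentile(p,[1,50,99],axis=0).round(4).tolist())
    r=(abs(L[...,0])<.022)&(L[...,1]<-.003)&(L[...,1]>-.05)&(L[...,2]>.15)&(L[...,2]<.166)&(hsv[...,2]<70); p=L[r]
    if len(p): print('roller',len(p),np.percentile(p,[1,50,99],axis=0).round(4).tolist())
```

```text
w7 head 566 [[-0.0071, 0.0082, 0.1445], [0.0007, 0.017, 0.149], [0.011, 0.0226, 0.1518]]
mark 39 [0.0031 0.0183 0.1521]
plate 1724 [[-0.0333, -0.0031, 0.1603], [0.0001, 0.0013, 0.1685], [0.0347, 0.003, 0.1703]]
roller 546 [[-0.018, -0.0276, 0.1505], [-0.0088, -0.0113, 0.1571], [0.0188, -0.0064, 0.1616]]
w6 head 1306 [[-0.0072, 0.0127, 0.1443], [0.0009, 0.0179, 0.1494], [0.0108, 0.0226, 0.152]]
mark 161 [0.003  0.0196 0.1519]
plate 5811 [[-0.033, -0.0099, 0.1602], [0.0006, 0.0016, 0.1684], [0.0346, 0.0031, 0.1702]]
roller 4535 [[-0.0212, -0.027, 0.1503], [-0.0001, -0.017, 0.1591], [0.0195, -0.0077, 0.1642]]
```

>>> jog_arm(segments=[{"x": 0.02, "y": 0.001, "rx": 0.05}, {"x": 0.021, "y": 0.001, "z": 0.02, "rx": 0.1}, {"x": 0.021, "y": 0.001, "z": 0.045, "rx": 0.1}, {"x": 0.021, "y": 0.001, "z": 0.045, "rx": 0.1}, {"x": 0.021, "y": 0.001, "z": 0.045, "rx": 0.1}], jaw=0.045)

```text
time_s: 9.95
position: [0.5868, 0.1184, 0.1959]
orientation: [-0.035, 0.682, 0.73, -0.037]
force: [-0.6, -0.2, 0.6]
grip_width: 0.045
finger_force: 0.0
```

Run:
```python
from h import *
s=arm.get_state(); a4=np.radians(3.8); X=np.array([np.cos(a4),np.sin(a4),0]);Y=np.array([-np.sin(a4),np.cos(a4),0])
t=np.array([.5869,.0976,0])+.001*X+.021*Y+[0,0,.146]; print(s['position'],t,tool(t-s['position']).round(4)); print(tool(np.eye(3)[2]))
```

```text
[0.58677997 0.11843531 0.19587396] [0.58650605 0.1186201  0.146     ] [0.0002 0.0048 0.0496]
[ 4.52961770e-05 -1.01696117e-01 -9.94815509e-01]
```

>>> jog_arm(segments=[{"y": 0.001, "z": 0.015}, {"y": 0.003, "z": 0.03}, {"y": 0.004, "z": 0.042}, {"y": 0.005, "z": 0.0495}, {"y": 0.005, "z": 0.0495}])

```text
time_s: 10.45
position: [0.5869, 0.1187, 0.1463]
orientation: [-0.034, 0.682, 0.73, -0.037]
force: [-0.3, 0.1, -0.0]
grip_width: 0.0451
finger_force: 0.0
```

>>> jog_arm(segments=[{}, {}, {}, {}, {}, {}], jaw=0.012, force=30)

```text
time_s: 11.05
position: [0.5862, 0.1188, 0.1469]
orientation: [-0.035, 0.682, 0.73, -0.037]
force: [-4.5, -0.7, 3.3]
grip_width: 0.0187
finger_force: 30.0
```

Run:
```python
from h import *
c=cap('wrist'); np.savez('pics/w8.npz',**c); s=arm.get_state(); print(s['position'],s['force'],s['ft_torque'],s['grip_width'],s['finger_force'])
cv2.imwrite('pics/w8.png',c['color'][0:480,120:520])
```

```text
[0.58621377 0.11877505 0.1468563 ] [-5.37282439  0.05726385  4.0268725 ] [-0.22845242  1.00516703 -0.06978571] 0.018968147647098647 29.999895121436566
```

View pics/w8.png

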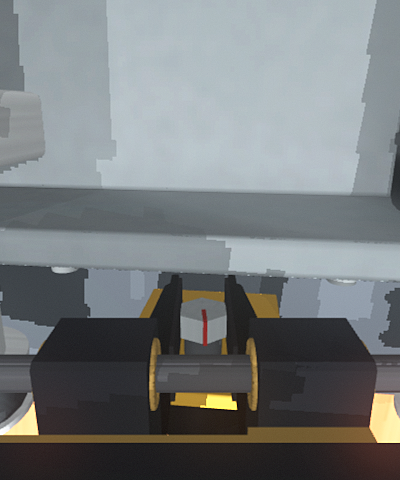

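The fingers hold the head across its flats (crop 180–230, row 320), with an opening of 19.0 mm and 30 N, and the stripe still near the top. Last, I'll check the roller and the mark.

>>> jog_arm(segments=[{}, {}, {}])

```text
time_s: 11.4
position: [0.5862, 0.1188, 0.1469]
orientation: [-0.035, 0.682, 0.73, -0.037]
force: [-5.7, -0.4, 3.2]
grip_width: 0.0187
finger_force: 30.0
```

Run:
```python
from h import *
a4=np.radians(3.8); M=np.array([[np.cos(a4),np.sin(a4),0],[-np.sin(a4),np.cos(a4),0],[0,0,1]]).T; P=np.array([.5869,.0976,0])
c=cap('wrist'); L=(pts(c)-P)@M; hsv=cv2.cvtColor(c['color'],cv2.COLOR_BGR2HSV)
red=(abs(L[...,0])<.02)&(abs(L[...,1]-.018)<.02)&(L[...,2]>.13)&(L[...,2]<.16)&((hsv[...,0]<9)|(hsv[...,0]>171))&(hsv[...,1]>110)&(hsv[...,2]>60)
print('mark',red.sum(),np.median(L[red],0))
c=cap('scene'); L=(pts(c)-P)@M; v=c['color'].max(2)
r=(abs(L[...,0])<.03)&(L[...,1]<-.004)&(L[...,1]>-.06)&(L[...,2]>.112)&(L[...,2]<.168)&(v<80); print('roller',r.sum(),np.percentile(L[r],[2,50,98],axis=0).round(4).tolist() if r.any() else '')
```

```text
mark 136 [0.00258471 0.01991595 0.15202511]
roller 282 [[-0.0172, -0.032, 0.1243], [0.0067, -0.0254, 0.1541], [0.0226, -0.0061, 0.1638]]
```

```bash
python3 -c "
from plant import arm, cams
print(arm.job_done())"
```

```text
the job is handed in; nothing more can be done
None
```

I handed the job in at about 11.5 s: the roller hangs free on the thread, seated against the bracket to within about 1 mm, and the fingers hold the hex head at 30 N with the paint mark moved less than 1 mm; no verdict came back.

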